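# Spring a brittle honing stone into its sloped stand

## Task

Fit the large honing stone into the sloped stand: slip its low end under the hooked sprung jaw, feel for the jaw and press it back just far enough, lay the upper end down behind the stop and let the spring hold it flat on the bed, then let go. The stone is brittle: lift and set it down without knocks, squeeze it gently and never press it hard against the stand. Leave the other things on the bench where they are.

Things in the scene. Friction and masses are not known exactly. Their poses are not given: they have to be found in the camera images.
- stone: Large honing stone: plain grey bar 160 (x) x 50 (y) x 25 (z) mm, 0.39 to 0.55 kg, lying flat and loose on the bench. Origin: centre of its underside; x along its length, z up; both ends and faces are alike. Brittle: it bears a grip of up to 45 N per finger, 25 N of pressing against the stand and a soft setting down; a harder grip, press, knock or a fall cracks it.
- stand: Green cast stand fixed to the bench; carries the bed. Base plate 230 x 110 x 14 mm, from x = -130 to +100 mm; its two feet under the bed are 36 mm wide. Origin: on its underside, straight below the bed's origin; x level, away from the robot, below the bed's rise.
- bed: Aluminium strip on the stand, 44 mm wide, sloping 30 degrees, rising away from the robot. Origin: on its top surface, 100 mm over the bench, where the middle of the seated stone's underside comes with the clamp in mid-setting. x up the slope, y across, z square to the surface. No side walls: fingers can pass beside the stone.
- stopzone (a point): Clamp, upper part: the middle of where the fixed stop's inner face may be, bed x = +80 mm. The stop, 62 mm wide, 10 mm thick, stands 8 mm above the bed. Stop and jaw share one clamp frame, set and locked anywhere within 12 mm either way along the bed; its setting is not reported: feel for it or look. Stop and free jaw are 150 mm apart, 10 mm less than the stone.
- jawzone (a point): Clamp, lower part: the middle of where the free sprung jaw's face may be, bed x = -70 mm (12 mm either way). The jaw, dark steel, 54 mm wide, 40 mm high, slides down the slope up to 20 mm against 3 N plus 0.5 N per mm (8 N when the stone is seated), then is rigid. Its hook overhangs the face by 12 mm, 33 mm above the bed, so the stone's low end must go in first, upper end raised over the stop.
- slip: Bystander: small grey slip stone, 100 x 26 x 13 mm, loose on the bench. Origin: centre of its underside.
- basin: Bystander: grey plastic bowl, 170 mm across, 60 mm high, with metal offcuts. Origin: centre of its underside.
- casting: Bystander: aluminium bracket casting, 90 x 60 mm, 62 mm high. Origin: centre of its underside.
- oil: Bystander: white plastic bottle, 60 mm across, 120 mm high. Origin: centre of its underside.
Things that resemble listed ones, but are neither listed nor needed, are in the scene too. Leave any turquoise or yellow look-alike of the stone alone.

How it is judged:
By the outcome, as a careful person would: the job done as asked, in the order asked, and still so for the second after the job is handed in, with the robot touching nothing.
It also fails if it takes over 48 s, if anything falls off the work surface, if the arm or the gripper's body presses on something with over 40 N, if the wrist force passes 120 N, or if a joint passes its speed limit or range.

## Robot

A 6-joint arm with a two-finger parallel gripper is mounted at the origin on the work surface. World frame = base frame: x ahead of the robot, y to its left, z up, the work surface at z = 0. Lengths are in m, angles in rad, forces in N, time in s.
With the tool pointing down it reaches from about 0.4 to 0.825 m from the base axis. Payload 7 kg.
Tool frame: the origin (TCP) lies midway between the tips of the shut fingers; the grasp point (between the pads) lies 19 mm behind it; z points along the fingers, y is the line along which they close (so a half turn about z gives the same grasp; the last joint's range is limited). The gripper opens to 85 mm and grips with 20 to 120 N. Pads are 22 mm wide; open, the fingers measure 114 mm over their backs; the gripper's body (76 mm by 85 mm) begins 54 mm behind the grasp point. The pads swing forward as they close: fully open they stand 13 mm farther back than shut.
Start: joints at [-1.037, 0.359, 0.012, 0, -1.224, -0.288], TCP at [0.164, -0.655, 0.231] pointing down, gripper open.
Joint ranges: [-3.07, 3.07], [-1.43, 2.12], [-1.02, 1.25], [-3.03, 1.67], [-3.05, -0], [-3.03, 3.03]. Speed limits (rad/s): [2.39, 2.39, 3.01, 3.14, 3.14, 3.14].

## Interface

Orientations are given as a unit quaternion [x, y, z, w].
In Python, from station import telemetry, cams, manip gives the robot as it stands.
- The arm moves only by the tool apply_moves, never from a script. Its argument "deltas" is a list of rows, each a list of 3 entries, a list of its own where there are three numbers: the finger opening in mm, from 0 to 85.4, then the shift along the tool's x, y, z each as a share of 2.5 cm, from -1 to 1, then the turn, a rotation vector about the tool's x, y, z each as a share of 2 rad, from -1 to 1. In form: [[claw, [tx, ty, tz], [ax, ay, az]], ...]. A call has 1 to 20 rows; each row shifts and turns the commanded pose from where the row before left it, along the tool's axes as they then stand; what a row does not reach is not made up. A row lasts 1/12 s, in which the tool goes at most 41.7 mm and 7.16 degrees, less where a joint would pass 70% of its speed; a pose out of reach is approached as far as the arm can. A call with a number of a shift or a turn outside -1 to 1 is refused whole. A call with a gripper value outside its range is refused whole. The fingers move at their own pace and stop on an object; "squeeze" is the grip in N (left out, the last holds). Time passes only in rows, so rows that do not move let the fingers close. It gives the time, the measured TCP pose, the force, the opening and the grip force at its end, in the units of the state.
- telemetry.observe(): the state, without advancing time (a new reading comes with each control period).
- cams.capture(name): name is "side" or "top" or "wrist"; returns a dict with "frame" (384x512x3 uint8, blue, green, red), "z_map" (384x512 float32, m along the optical axis (not along the pixel's ray), 0 where there is no reading), "intrinsics" (3x3 intrinsics, pixels), "xyz" and "orientation" of the camera in the world; the wrist camera has in their place "tool_from_camera" (4x4, takes a point from camera to tool coordinates, whose origin is the TCP and whose axes are the flange's). Camera axes: x right, y down, z forward; pixel columns grow to the right and rows downward; lengths in m; the calibration is good to about 2 mm. The wrist camera is an equidistant fisheye: a pixel r from the principal point sees the ray r / f radians off the axis. A picture is of the moment at which its call begins: read the wrist's pose just before it.
- manip.sign_off(): hands the job in; it is judged then, once.
The state is a dict: "clock": time; "joint_pos": joint angles; "joint_vel": joint speeds; "joint_efforts": joint torques, N m; "tool_pos": TCP position; "orientation": TCP orientation; "contact_force": force on the tool from outside, world axes, zero at the start; "ft_torque": the same for the moment, N m; "opening": finger opening in m; "grip_force": force on a finger pad.
Only numpy, scipy, OpenCV 4.12 (cv2) and the standard library are available. Lean on these libraries where they do the work, as an engineer would, in place of code of your own. Each camera call takes 0.05 s, during which the arm holds its last target. There are 200 camera calls.

## Working session

There is one attempt and no reset: what is moved stays moved. The work goes in short steps, Python scripts to look and compute and a tool call to move; the robot and the scene stay as the last step left them, time stands still between calls to the robot, and variables do not carry over. Pictures are saved under pics/ and viewed, at most 10 in all, crops included, and the job is handed in when it is done.

Besides the shell and the picture viewer there is one more tool, called by a JSON object that holds its "name" and its "arguments", one argument or row to a line. apply_moves: Moves the arm, as the interface text tells. Its arguments: {"type":"object","properties":{"deltas":{"type":"array"},"squeeze":{"type":"number"}},"required":["deltas"]}

```bash
mkdir -p pics; ls; cat > h.py <<'E'
import numpy as np,cv2
from scipy.spatial.transform import Rotation as R
from station import telemetry,cams,manip
def cloud(c):
    K=c["intrinsics"];z=c["z_map"];v,u=np.indices(z.shape)
    p=np.stack([(u-K[0][2])/K[0][0]*z,(v-K[1][2])/K[1][1]*z,z],-1)
    return p@R.from_quat(c["orientation"]).as_matrix().T+np.array(c["xyz"])
E
python3 - <<'E'
from h import *
o=telemetry.observe();print({k:np.round(v,3).tolist() for k,v in o.items()})
for n in("top","side"):
    c=cams.capture(n);np.save(f"pics/{n}.npy",c,allow_pickle=True);cv2.imwrite(f"pics/{n}.png",c["frame"])
    print(n,c["xyz"],c["orientation"],c["intrinsics"])
E
```

```text
pics
{'clock': 0.0, 'joint_pos': [-1.037, 0.359, 0.011, -0.0, -1.224, -0.288], 'joint_vel': [0.0, -0.001, 0.001, -0.0, 0.001, -0.001], 'joint_efforts': [-0.003, -58.332, 29.341, 6.937, -0.006, 0.0], 'tool_pos': [0.164, -0.654, 0.23], 'orientation': [-0.123, 0.992, 0.001, -0.0], 'contact_force': [0.286, -0.271, 0.119], 'ft_torque': [-0.013, -0.01, 0.051], 'grip_force': 0.0, 'opening': 0.085}
top [0.41421836 0.08628532 1.02373123] [ 0.70981489 -0.70205966  0.04433135 -0.03619101] [[379.78972003   0.         261.61466306]
 [  0.         379.78972003 195.07821589]
 [  0.           0.           1.        ]]
side [0.21440127 0.83060711 0.99426368] [-0.19936263  0.90995289 -0.35702895  0.06906953] [[450.42035214   0.         253.44050187]
 [  0.         450.42035214 193.90884354]
 [  0.           0.           1.        ]]
```

View pics/top.png

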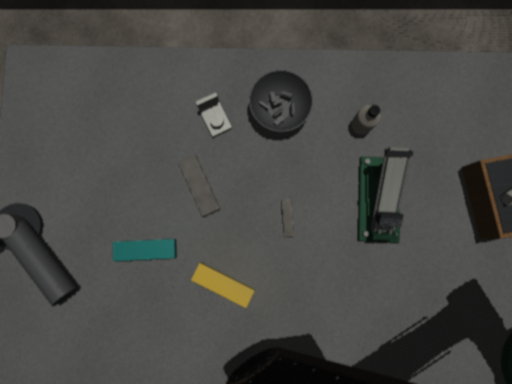

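View pics/side.png

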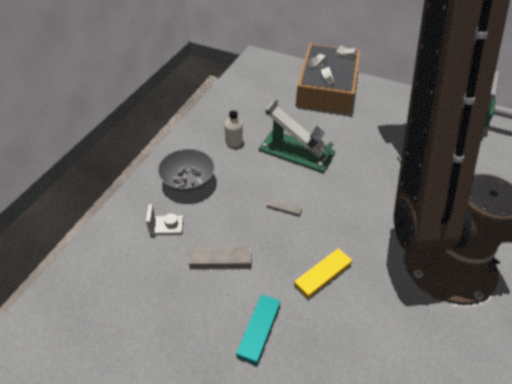

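Top view: the grey bar at (200,187) is large and the one at (288,218) is small (the slip). The turquoise bar at (144,250) and the yellow bar at (222,285) are look-alikes. The stand is at (385,195). The large grey bar fits the description, so I'll measure it and confirm it in a crop.

```bash
python3 - <<'E'
from h import *
T=np.load("pics/top.npy",allow_pickle=True).item();S=np.load("pics/side.npy",allow_pickle=True).item()
P=cloud(T);Q=cloud(S)
print("bench z",np.median(P[200:240,230:270,2]),np.median(Q[300:340,120:200,2]))
def box(P,m,zr,name):
    p=P[m&(P[...,2]>zr[0])&(P[...,2]<zr[1])]
    r=cv2.minAreaRect(p[:,:2].astype(np.float32)*1000);b=cv2.boxPoints(r)
    print(name,len(p),"c",np.round(r[0],1),np.round(r[1],1),"ang",round(r[2],2),"z",np.round(np.percentile(p[:,2],[5,50,95]),4),"corners",np.round(b).tolist())
def reg(s,a,b,c,d):
    m=np.zeros(s,bool);m[b:d,a:c]=1;return m
s=P.shape[:2]
box(P,reg(s,170,145,230,225),(.015,.04),"stone top")
box(Q,reg(s,180,235,262,275),(.015,.04),"stone side")
box(P,reg(s,275,190,300,245),(.006,.04),"slip top")
g=lambda c:(lambda f:(f[...,1]>f[...,2]*1.3+3)&(f[...,1]>f[...,0]*1.15+3))(c["frame"].astype(float))
box(P,reg(s,345,145,420,250)&g(T),(.008,.022),"base top")
box(Q,reg(s,250,95,345,170)&g(S),(.008,.022),"base side")
# bed surface points
for n,X,m in(("top",P,reg(s,383,160,403,208)),("side",Q,reg(s,275,108,325,150))):
    p=X[m];p=p[(p[:,2]>.06)&(p[:,2]<.2)]
    for _ in range(6):
        A=np.c_[p[:,:2],np.ones(len(p))];k=np.linalg.lstsq(A,p[:,2],rcond=None)[0];e=abs(A@k-p[:,2]);p=p[e<max(.003,np.median(e)*2)]
    print(n,"plane",k,len(p),"slope",np.degrees(np.arctan(np.hypot(*k[:2]))),"dir",np.degrees(np.arctan2(k[1],k[0])),p.min(0),p.max(0))
a=cv2.resize(T["frame"][140:260,170:300],None,fx=3,fy=3,interpolation=2)
b=cv2.resize(T["frame"][140:250,345:425],None,fx=3.27,fy=3.27,interpolation=2)
c=np.zeros((360,800,3),np.uint8);c[:360,:390]=a;c[:b.shape[0],400:400+b.shape[1]]=b[:360]
cc=cv2.resize(S["frame"][95:175,250:350],None,fx=5,fy=5,interpolation=2)[:240]
cv2.imwrite("pics/crop.png",np.clip(c*1.8,0,255).astype(np.uint8))
cv2.imwrite("pics/crop2.png",np.clip(cv2.resize(S["frame"][90:175,245:350].astype(float)*1.3,None,fx=6,fy=6,interpolation=2),0,255))
E
```

```text
bench z 0.0004518422495586316 0.0017160848880589663
stone top 1137 c [553.2 243.9] [160.1  50.1] ang 25.57 z [0.0221 0.0253 0.0283] corners [[470.0, 232.0], [492.0, 187.0], [636.0, 256.0], [615.0, 301.0]]
stone side 1122 c [558.1 243.9] [158.6  55.7] ang 26.57 z [0.0191 0.0265 0.0297] corners [[475.0, 233.0], [500.0, 184.0], [641.0, 254.0], [617.0, 304.0]]
slip top 373 c [468.3   9.1] [99.7 31.3] ang 4.64 z [0.0099 0.0132 0.0167] corners [[417.0, 21.0], [420.0, -11.0], [519.0, -2.0], [517.0, 29.0]]
base top 968 c [ 524.9 -237.9] [105.  226.1] ang 88.97 z [0.0111 0.0143 0.0176] corners [[411.0, -288.0], [637.0, -292.0], [639.0, -187.0], [413.0, -183.0]]
base side 890 c [ 525.4 -237.5] [108.7 225.2] ang 87.54 z [0.0114 0.0156 0.0197] corners [[411.0, -287.0], [636.0, -297.0], [640.0, -188.0], [415.0, -178.0]]
top plane [ 0.57212711 -0.0240954  -0.21358371] 721 slope 29.796931252474497 dir -2.411613487599532 [ 0.49614128 -0.27089273  0.07330805] [ 0.60371585 -0.21389433  0.13868813]
side plane [ 0.51332808 -0.04903946 -0.18825455] 515 slope 27.278582518444573 dir -5.45704245834129 [ 0.4612811  -0.27652622  0.06076207] [ 0.61461805 -0.20602116  0.14243441][ WARN:0@0.256] global loadsave.cpp:1063 imwrite_ Unsupported depth image for selected encoder is fallbacked to CV_8U.
```

View pics/crop.png

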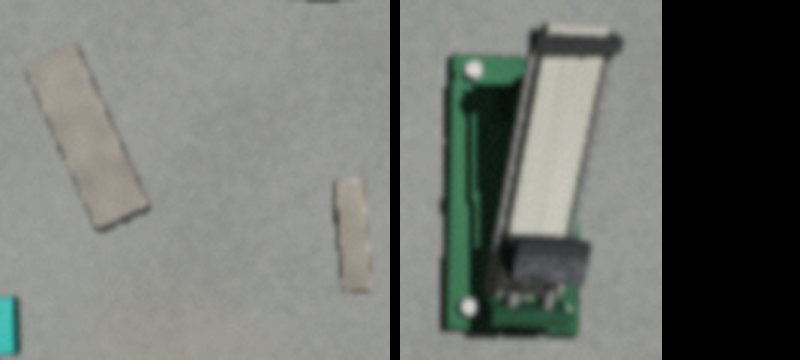

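View pics/crop2.png

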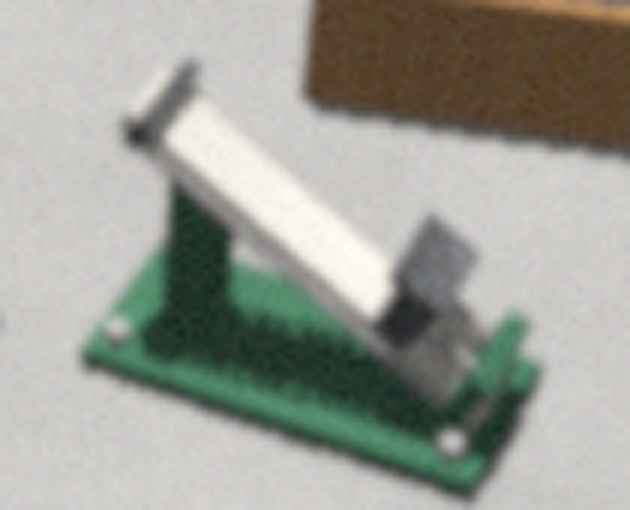

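The crop confirms the stone: the plain large grey bar, at about (85,135) in the crop, centre roughly (0.553, 0.244). The stand is slightly turned, with the jaw at its near end and the stop at its far end. I'll add a planner helper and look at the stand with the wrist camera on the way.

```bash
cat >> h.py <<'E'
def pose(o=None):
    o=o or telemetry.observe();return np.array(o["tool_pos"]),R.from_quat(o["orientation"])
def plan(p,rot,n,start=None):
    """constant row (shift,turn) repeated n times from start to (p,rot); rot: Rotation"""
    p0,r0=start or pose()
    w=(r0.inv()*rot).as_rotvec()/n
    A=sum(R.from_rotvec(w*k).as_matrix() for k in range(n))
    t=np.linalg.solve(A,r0.inv().apply(np.array(p)-p0))
    print(n,"rows t",np.round(t/.025,4).tolist(),"a",np.round(w/2,4).tolist());return p,rot
def tool(yaw,pitch):
    """tool y axis at heading yaw+90deg; tool z = down tipped ahead (along heading yaw) by pitch deg"""
    y,a=np.radians(yaw),np.radians(pitch);f=np.array([np.cos(y),np.sin(y),0]);u=np.array([0,0,1.])
    z=np.sin(a)*f-np.cos(a)*u;l=np.cross(u,f);x=np.cross(l,z)
    return R.from_matrix(np.c_[x,l,z])
E
python3 - <<'E'
from h import *
c=cams.capture("wrist");print(np.round(c["tool_from_camera"],3).tolist(),c["intrinsics"])
print(pose()[1].as_matrix().round(3).tolist())
plan([.50,-.20,.36],tool(20,0),28)
plan([.48,-.22,.38],tool(0,0),28)
E
```

```text
[[-0.001, -0.945, -0.327, 0.084], [1.0, -0.001, -0.001, -0.0], [0.001, -0.327, 0.945, -0.143], [0.0, 0.0, 0.0, 1.0]] [[297.31863964   0.         254.53006304]
 [  0.         297.31863964 188.18242179]
 [  0.           0.           1.        ]]
[[-0.97, -0.243, -0.0], [-0.243, 0.97, 0.001], [0.0, 0.001, -1.0]]
28 rows t [-0.6483, 0.4816, -0.1846] a [0.0, -0.0, -0.0018]
28 rows t [-0.5276, 0.5598, -0.2131] a [0.0, -0.0, 0.0044]
```

{"name": "apply_moves", "arguments": {
  "deltas": [
    [85,[-0.53,0.56,-0.15],[0,0,0.0044]],
    [85,[-0.53,0.56,-0.15],[0,0,0.0044]],
    [85,[-0.53,0.56,-0.15],[0,0,0.0044]],
    [85,[-0.53,0.56,-0.15],[0,0,0.0044]],
    [85,[-0.53,0.56,-0.15],[0,0,0.0044]],
    [85,[-0.53,0.56,-0.15],[0,0,0.0044]],
    [85,[-0.53,0.56,-0.15],[0,0,0.0044]],
    [85,[-0.53,0.56,-0.15],[0,0,0.0044]],
    [85,[-0.53,0.56,-0.15],[0,0,0.0044]],
    [85,[-0.53,0.56,-0.15],[0,0,0.0044]],
    [85,[-0.53,0.56,-0.15],[0,0,0.0044]],
    [85,[-0.53,0.56,-0.15],[0,0,0.0044]],
    [85,[-0.53,0.56,-0.15],[0,0,0.0044]],
    [85,[-0.53,0.56,-0.15],[0,0,0.0044]],
    [85,[-0.53,0.56,-0.15],[0,0,0.0044]],
    [85,[-0.53,0.56,-0.15],[0,0,0.0044]],
    [85,[-0.53,0.56,-0.15],[0,0,0.0044]],
    [85,[-0.53,0.56,-0.15],[0,0,0.0044]],
    [85,[-0.53,0.56,-0.15],[0,0,0.0044]],
    [85,[-0.53,0.56,-0.15],[0,0,0.0044]]
  ],
  "squeeze": 35
}}

```text
clock: 1.82
tool_pos: [0.3805, -0.335, 0.3064]
orientation: [-0.035, 0.999, 0.0, -0.0]
contact_force: [0.2, 0.1, -0.1]
opening: 0.085
grip_force: 0.0
```

{"name": "apply_moves", "arguments": {
  "deltas": [
    [85,[-0.53,0.56,-0.15],[0,0,0.0044]],
    [85,[-0.53,0.56,-0.15],[0,0,0.0044]],
    [85,[-0.53,0.56,-0.15],[0,0,0.0044]],
    [85,[-0.53,0.56,-0.15],[0,0,0.0044]],
    [85,[-0.53,0.56,-0.15],[0,0,0.0044]],
    [85,[-0.53,0.56,-0.15],[0,0,0.0044]],
    [85,[-0.53,0.56,-0.15],[0,0,0.0044]],
    [85,[-0.4,0.4,-0.1],[0,0,0.0044]],
    [85,[0,0,0],[0,0,0]],
    [85,[0,0,0],[0,0,0]]
  ]
}}

```text
clock: 2.65
tool_pos: [0.4787, -0.2235, 0.3347]
orientation: [-0.0, 1.0, 0.0, -0.0]
contact_force: [-0.2, 0.3, -0.8]
opening: 0.085
grip_force: 0.0
```

```bash
cat >> h.py <<'E'
def wcloud(c,p,r):
    K=c["intrinsics"];z=c["z_map"];v,u=np.indices(z.shape)
    x=(u-K[0][2])/K[0][0];y=(v-K[1][2])/K[1][1];th=np.hypot(x,y)+1e-9
    k=np.tan(np.minimum(th,1.45))/th
    q=np.stack([x*k*z,y*k*z,z],-1);M=np.array(c["tool_from_camera"])
    return r.apply((q.reshape(-1,3)@M[:3,:3].T+M[:3,3])).reshape(q.shape)+p
E
python3 - <<'E'
from h import *
p,r=pose();c=cams.capture("wrist");c["p"]=p;c["r"]=r.as_quat();np.save("pics/w1.npy",c,allow_pickle=True)
print(telemetry.observe()["clock"],p,r.as_matrix().round(3).tolist())
W=wcloud(c,p,r);s=(W[...,2]>.008)&(W[...,2]<.02)
print("bench",np.median(W[(abs(W[...,2])<.01)][:,2]))
cv2.imwrite("pics/w1.png",cv2.resize(c["frame"],(800,600)))
E
```

```text
2.7 [ 0.47873211 -0.2234993   0.33472067] [[-1.0, -0.001, -0.001], [-0.001, 1.0, 0.0], [0.001, 0.0, -1.0]]
bench -8.705097912259374e-05
```

View pics/w1.png

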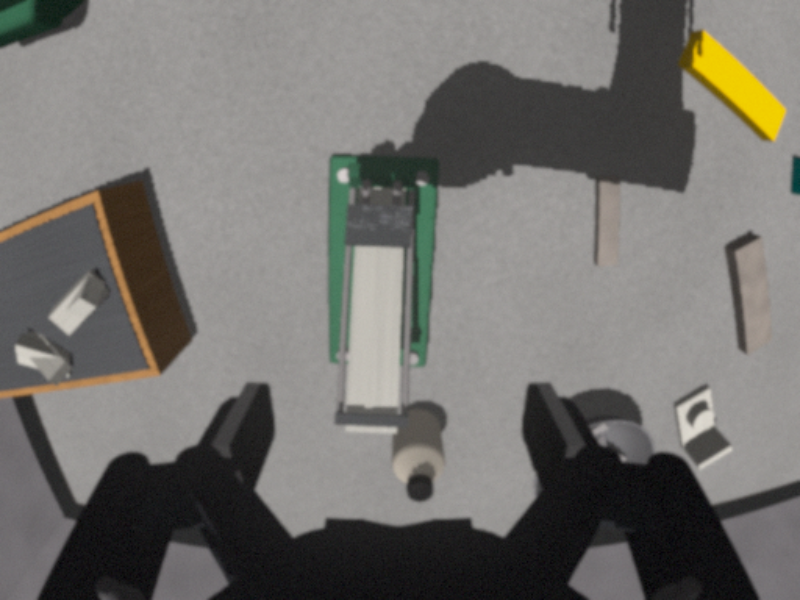

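The wrist view (800x600) shows the jaw's hook edge near (380,243), the stop's inner edge near (372,408) and the bed between them. Base corners are at about (332,157), (438,160), (425,365) and (330,362).

```bash
python3 - <<'E'
from h import *
c=np.load("pics/w1.npy",allow_pickle=True).item();W=wcloud(c,c["p"],R.from_quat(c["r"]))
f=c["frame"].astype(float);b,g,r_=f[...,0],f[...,1],f[...,2]
m=np.zeros(b.shape,bool);m[95:240,205:285]=1
gm=m&(g>r_*1.3+2)&(g>b*1.12)&(W[...,2]>.009)&(W[...,2]<.019)
rr=cv2.minAreaRect((W[gm][:,:2]*1000).astype(np.float32));print("base",gm.sum(),rr,np.median(W[gm][:,2]))
# bed bright
bm=m&(f.min(-1)>115)&(W[...,2]>.055);bm=cv2.erode(bm.astype(np.uint8),np.ones((3,3)))>0;m2=np.zeros_like(m);m2[158:260,215:265]=1
m[240:280]=0
bm=m2&(f.min(-1)>np.percentile(f.min(-1)[170:240,232:252],20)*.8)&(W[...,2]>.055)&(W[...,2]<.16)
p=W[bm]
for _ in range(6):
    A=np.c_[p[:,:2],np.ones(len(p))];k=np.linalg.lstsq(A,p[:,2],rcond=None)[0];e=abs(A@k-p[:,2]);p=p[e<max(.0025,2.5*np.median(e))]
print("bed",len(p),k,"slope",np.degrees(np.arctan(np.hypot(*k[:2]))),"dir",np.degrees(np.arctan2(k[1],k[0])))
q=cv2.minAreaRect((p[:,:2]*1000).astype(np.float32));print(q,p[:,2].min(),p[:,2].max())
# column profile along the middle of bed: height above assumed bed line
for v in list(range(118,168,3))+list(range(246,278,2)):
    u=int(round(243+(v-155)*(-5/108.)))
    P=np.median(W[v,u-5:u+6],axis=0);print(v,u,np.round(P*1000,1),f[v,u].round().tolist(),"h",round((P[2]-k@[P[0],P[1],1])*866,1))
E
```

```text
base 2271 ((525.2813110351562, -242.46273803710938), (107.01771545410156, 225.1299285888672), 87.57342529296875) 0.013961307201918516
bed 3213 [ 0.57746236 -0.02458502 -0.21858726] slope 30.027288181497855 dir -2.4378522039149173
((551.3701171875, -244.46099853515625), (44.507652282714844, 122.27281951904297), 87.92008972167969) 0.06929180567046878 0.14187949271158595
118 245 [ 437.  -237.8   46.2] [44.0, 52.0, 39.0] h 5.7
121 245 [ 441.7 -238.    43.2] [80.0, 83.0, 82.0] h 0.7
124 244 [ 445.9 -239.4   45.1] [83.0, 85.0, 86.0] h 0.2
127 244 [ 450.1 -239.3   47.6] [78.0, 81.0, 81.0] h 0.4
130 244 [ 454.1 -239.3   49.9] [78.0, 82.0, 83.0] h 0.3
133 244 [ 451.8 -237.6   95.3] [93.0, 92.0, 92.0] h 40.8
136 244 [ 455.7 -237.7   96. ] [93.0, 92.0, 88.0] h 39.5
139 244 [ 459.2 -237.6   98.7] [101.0, 96.0, 94.0] h 40.1
142 244 [ 462.8 -237.6  100.5] [100.0, 98.0, 97.0] h 39.8
145 243 [ 466.3 -238.8  102.7] [83.0, 81.0, 79.0] h 40.0
148 243 [ 469.8 -238.7  104.7] [81.0, 82.0, 80.0] h 40.0
151 243 [ 473.3 -238.7  106.8] [79.0, 77.0, 79.0] h 40.0
154 243 [ 476.7 -238.7  109.2] [86.0, 85.0, 85.0
[... 482 characters left out ...]

254 238 [ 605.9 -246.2  137.1] [185.0, 193.0, 197.0] h -0.2
256 238 [ 608.  -246.2  138.8] [185.0, 193.0, 197.0] h 0.2
258 238 [ 610.3 -246.1  140.2] [185.0, 192.0, 195.0] h 0.2
260 238 [ 612.4 -246.1  141.9] [150.0, 156.0, 159.0] h 0.7
262 238 [ 615.2 -246.1  142.6] [99.0, 101.0, 103.0] h -0.1
264 238 [ 617.5 -246.1  143.9] [84.0, 87.0, 88.0] h -0.1
266 238 [ 615.  -245.6  152.5] [83.0, 82.0, 83.0] h 8.6
268 238 [ 617.8 -245.7  153. ] [88.0, 85.0, 84.0] h 7.6
270 238 [ 619.7 -245.6  155. ] [89.0, 86.0, 88.0] h 8.4
272 238 [ 622.3 -245.6  155.9] [123.0, 126.0, 129.0] h 7.9
274 237 [ 629.2 -247.4  150.8] [184.0, 191.0, 194.0] h -0.1
276 237 [ 631.6 -247.4  152.2] [180.0, 185.0, 188.0] h -0.0
```

The clamp setting comes out at about +8.5 mm: stop face at bed x ≈ 88.5, hook edge at ≈ -49.5. The bed origin is at about (0.541, -0.244), with slope 30° and yaw -2.4°. Next I go to the stone.

```bash
python3 - <<'E'
from h import *
plan([.553,.244,.13],tool(25.5,0),24)
E
```

```text
24 rows t [-0.2893, 0.7418, 0.3411] a [0.0, -0.0, -0.0093]
```

{"name": "apply_moves", "arguments": {
  "deltas": [
    [85,[-0.289,0.742,0.341],[0,0,-0.0093]],
    [85,[-0.289,0.742,0.341],[0,0,-0.0093]],
    [85,[-0.289,0.742,0.341],[0,0,-0.0093]],
    [85,[-0.289,0.742,0.341],[0,0,-0.0093]],
    [85,[-0.289,0.742,0.341],[0,0,-0.0093]],
    [85,[-0.289,0.742,0.341],[0,0,-0.0093]],
    [85,[-0.289,0.742,0.341],[0,0,-0.0093]],
    [85,[-0.289,0.742,0.341],[0,0,-0.0093]],
    [85,[-0.289,0.742,0.341],[0,0,-0.0093]],
    [85,[-0.289,0.742,0.341],[0,0,-0.0093]],
    [85,[-0.289,0.742,0.341],[0,0,-0.0093]],
    [85,[-0.289,0.742,0.341],[0,0,-0.0093]],
    [85,[-0.289,0.742,0.341],[0,0,-0.0093]],
    [85,[-0.289,0.742,0.341],[0,0,-0.0093]],
    [85,[-0.289,0.742,0.341],[0,0,-0.0093]],
    [85,[-0.289,0.742,0.341],[0,0,-0.0093]],
    [85,[-0.289,0.742,0.341],[0,0,-0.0093]],
    [85,[-0.289,0.742,0.341],[0,0,-0.0093]],
    [85,[-0.289,0.742,0.341],[0,0,-0.0093]],
    [85,[-0.289,0.742,0.341],[0,0,-0.0093]]
  ]
}}

```text
clock: 4.37
tool_pos: [0.5552, 0.1642, 0.1641]
orientation: [-0.185, 0.983, -0.0, -0.0]
contact_force: [-0.7, 0.5, -0.0]
opening: 0.0853
grip_force: 0.0
```

{"name": "apply_moves", "arguments": {
  "deltas": [
    [85,[-0.289,0.742,0.341],[0,0,-0.0093]],
    [85,[-0.289,0.742,0.341],[0,0,-0.0093]],
    [85,[-0.289,0.742,0.341],[0,0,-0.0093]],
    [85,[-0.289,0.742,0.341],[0,0,-0.0093]],
    [85,[0,0,0],[0,0,0]],
    [85,[0,0,0],[0,0,0]]
  ]
}}

```text
clock: 4.87
tool_pos: [0.5528, 0.2435, 0.1296]
orientation: [-0.221, 0.975, -0.0, -0.001]
contact_force: [-0.0, -0.2, 1.4]
opening: 0.0852
grip_force: 0.0
```

```bash
python3 - <<'E'
from h import *
p,r=pose();c=cams.capture("wrist");W=wcloud(c,p,r)
f=c["frame"].astype(float)
m=(W[...,2]>.017)&(W[...,2]<.033)&(np.hypot(W[...,0]-.553,W[...,1]-.244)<.12)
n,l,st,_=cv2.connectedComponentsWithStats(m.astype(np.uint8));i=1+st[1:,4].argmax()
q=W[l==i];rr=cv2.minAreaRect((q[:,:2]*1000).astype(np.float32));print(p,rr,st[i],np.median(q[:,2]))
b=cv2.boxPoints(rr);print(b.round(1).tolist())
E
```

```text
[0.55276929 0.24354514 0.12962259] ((557.29638671875, 242.6626434326172), (159.2753448486328, 50.71251678466797), 25.403873443603516) [ 223   99   60  167 9373] 0.024927649957230416
[[474.5, 231.39999389648438], [496.20001220703125, 185.60000610351562], [640.0999755859375, 253.89999389648438], [618.4000244140625, 299.70001220703125]]
```

```bash
python3 - <<'E'
from h import *
plan([.5565,.243,.0015],tool(25.4,0),1)
E
```

```text
1 rows t [-0.1281, -0.0639, 5.1458] a [-0.0002, -0.0005, 0.0012]
```

{"name": "apply_moves", "arguments": {
  "deltas": [
    [85,[-0.032,-0.016,0.7],[0,0,0.0003]],
    [85,[-0.032,-0.016,0.8],[0,0,0.0003]],
    [85,[-0.032,-0.016,0.8],[0,0,0.0003]],
    [80,[-0.032,-0.016,0.8],[0,0,0.0003]],
    [75,[0,0,0.7],[0,0,0]],
    [70,[0,0,0.6],[0,0,0]],
    [65,[0,0,0.4],[0,0,0]],
    [62,[0,0,0.2],[0,0,0]],
    [59,[0,0,0.14],[0,0,0]],
    [57,[0,0,0],[0,0,0]],
    [55,[0,0,0],[0,0,0]],
    [53,[0,0,0],[0,0,0]],
    [51,[0,0,0],[0,0,0]],
    [49,[0,0,0],[0,0,0]],
    [47,[0,0,0],[0,0,0]],
    [45,[0,0,0],[0,0,0]]
  ],
  "squeeze": 32
}}

```text
clock: 6.25
tool_pos: [0.5573, 0.2441, 0.003]
orientation: [-0.22, 0.975, 0.0, 0.001]
contact_force: [-1.3, -1.0, 5.0]
opening: 0.0492
grip_force: 32.3
```

{"name": "apply_moves", "arguments": {
  "deltas": [
    [44,[0,0,0],[0,0,0]],
    [44,[0,0,0],[0,0,0]],
    [44,[0,0,0],[0,0,0]]
  ]
}}

```text
clock: 6.5
tool_pos: [0.5573, 0.2441, 0.003]
orientation: [-0.22, 0.975, 0.0, 0.001]
contact_force: [-0.4, -1.5, 5.2]
opening: 0.0493
grip_force: 32.3
```

{"name": "apply_moves", "arguments": {
  "deltas": [
    [44,[0,0,-0.03],[0,0,0]],
    [44,[0,0,-0.06],[0,0,0]],
    [44,[0,0,-0.1],[0,0,0]],
    [44,[0,0,-0.2],[0,0,0]],
    [44,[0,0,-0.4],[0,0,0]],
    [44,[0,0,-0.6],[0,0,0]],
    [44,[0,0,-0.8],[0,0,0]],
    [44,[0,0,-0.8],[0,0,0]],
    [44,[0,0,-0.8],[0,0,0]],
    [44,[0,0,-0.8],[0,0,0]],
    [44,[0,0,-0.8],[0,0,0]],
    [44,[0,0,-0.8],[0,0,0]],
    [44,[0,0,-0.8],[0,0,0]],
    [44,[0,0,-0.8],[0,0,0]],
    [44,[0,0,-0.8],[0,0,0]],
    [44,[0,0,-0.5],[0,0,0]],
    [44,[0,0,-0.2],[0,0,0]],
    [44,[0,0,0],[0,0,0]],
    [44,[0,0,0],[0,0,0]]
  ]
}}

```text
clock: 8.08
tool_pos: [0.5562, 0.2437, 0.2338]
orientation: [-0.22, 0.976, 0.0, -0.0]
contact_force: [-0.0, -0.6, -5.4]
opening: 0.0491
grip_force: 34.3
```

```bash
python3 - <<'E'
from h import *
o=telemetry.observe();print(o["contact_force"],o["ft_torque"],o["grip_force"],o["opening"])
p,r=pose();c=cams.capture("wrist");W=wcloud(c,p,r)
q=r.inv().apply((W-p).reshape(-1,3)).reshape(W.shape)  # tool frame
m=(abs(q[...,0])<.1)&(abs(q[...,1])<.032)&(q[...,2]>-.03)&(q[...,2]<.02)
n,l,st,_=cv2.connectedComponentsWithStats(m.astype(np.uint8));i=1+st[1:,4].argmax();s=q[l==i]
print(st[i],np.percentile(s[:,2],[2,25,50,75,98]),s[:,0].min(),s[:,0].max())
for a in np.arange(-.085,.085,.01):
    t=s[abs(s[:,0]-a)<.005]
    if len(t)>20: print(round(a,3),len(t),np.round(np.median(t[:,1:],axis=0)*1000,1),np.round(np.percentile(t[:,1],[1,99])*1000,1))
cv2.imwrite("pics/w2.png",c["frame"])
# planned insertion pose
O=np.array([.5411,-.2438,.1]);f=np.radians(-2.4);u=np.array([np.cos(f)*.866,np.sin(f)*.866,.5]);nn=np.array([-np.cos(f)*.5,-np.sin(f)*.5,.866])
np.save("pics/bed.npy",np.array([O,u,nn]))
E
```

```text
[-0.02366782 -0.55669681 -5.41960411] [-0.00197101  0.07233669 -0.00358298] 34.308727383613586 0.04907774366944056
[  187    97   136   239 26065] [-0.02340553 -0.02227492 -0.02186431 -0.02146406 -0.02037234] -0.048664061333537935 0.08064263837957064
-0.045 589 [ -1.1 -21.7] [-24.6  23.4]
-0.035 1125 [ -0.5 -21.7] [-25.   23.5]
-0.025 1225 [ -0.5 -21.8] [-24.9  23.5]
-0.015 1415 [ -1.  -21.8] [-25.2  23.7]
-0.005 1674 [ -0.5 -21.8] [-25.5  24.1]
0.005 2015 [ -0.  -21.9] [-29.5  29.5]
0.015 2323 [ -1.  -21.8] [-31.3  29.7]
0.025 2146 [ -0.9 -21.8] [-24.9  23.5]
0.035 2318 [ -0.7 -21.9] [-24.8  23.3]
0.045 2522 [ -0.7 -22. ] [-24.9  23.4]
0.055 2719 [ -0.5 -21.9] [-24.9  23.5]
0.065 2848 [ -0.9 -21.9] [-24.9  23.6]
0.075 2924 [ -0.5 -22. ] [-24.9  23.5]
```

View pics/w2.png

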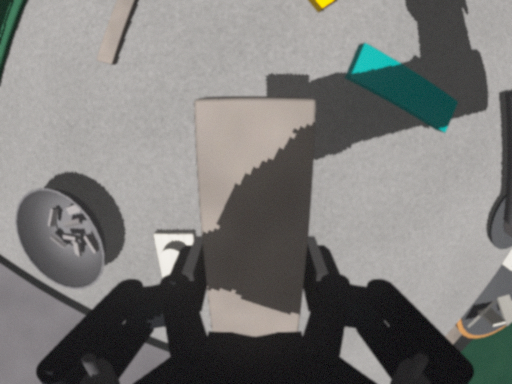

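Stone held squarely: top at tool z -21.8 mm, near end at tool x +80.6 mm, image top edge at row 99. Next I plan the insertion.

```bash
cat >> h.py <<'E'
def target(th,x0,z0,dz=3.2):
    """TCP pose (m) for stone tilt th deg over bed, low bottom corner at bed (x0,z0) mm"""
    O,u,n=np.load("pics/bed.npy");t=np.radians(th);a=np.cos(t)*u+np.sin(t)*n;b=-np.sin(t)*u+np.cos(t)*n
    return O+(x0*u+z0*n+80*a+dz*b)/1000,tool(-2.4,30+th)
def now(dz=3.2):
    """inverse: tilt, x0, z0, lateral from measured pose"""
    O,u,n=np.load("pics/bed.npy");p,r=pose();M=r.as_matrix();a=-M[:,0];b=-M[:,2]
    q=(p-O)*1000-80*a-dz*b;o=telemetry.observe();F=np.array(o["contact_force"])
    l=np.cross(n,u)
    print("tilt %.2f x0 %.1f z0 %.1f lat %.1f | F along %.1f norm %.1f lat %.1f |"%(np.degrees(np.arctan2(a@n,a@u)),q@u,q@n,(p-O)@l*1000,F@u,F@n,F@l),"yawerr %.2f"%np.degrees(a@l),"grip %.1f open %.4f t %.2f tq"%(o["grip_force"],o["opening"],o["clock"]),np.round(o["ft_torque"],2))
E
python3 - <<'E'
from h import *
c=np.load("pics/w1.npy",allow_pickle=True).item();W=wcloud(c,c["p"],R.from_quat(c["r"])).reshape(-1,3)
O,u,n=np.load("pics/bed.npy");l=np.cross(n,u);q=(W-O)*1000;q=np.c_[q@u,q@l,q@n]
for a in range(-34,36,4):
    t=q[(abs(q[:,1]-a)<2)&(abs(q[:,0]-10)<25)&(q[:,2]>-60)];print(a,len(t),np.percentile(t[:,2],[10,50,90]).round(1) if len(t) else "")
p0=pose();s=plan(*target(4,-25,62),22);
plan(*target(8,-38,60),24)
plan(*target(8,-38,12),1,target(8,-38,60))
plan(*target(8,-38,3),1,target(8,-38,12))
print(target(8,-38,60)[0],target(8,-38,3)[0])
E
```

```text
-34 0 
-30 69 [-4.9 -3.7 -2.5]
-26 88 [-5.2 -3.8 -2.6]
-22 48 [-1.3 -0.3  0.5]
-18 108 [-1.4 -0.2  1. ]
-14 110 [-1.1 -0.2  0.8]
-10 106 [-1.1 -0.1  0.8]
-6 110 [-1.3 -0.3  0.8]
-2 107 [-1.  -0.1  0.8]
2 102 [-1.2 -0.1  0.9]
6 107 [-1.2 -0.2  0.9]
10 105 [-1.4 -0.2  0.8]
14 104 [-1.2 -0.3  0.7]
18 107 [-1.  -0.2  1. ]
22 63 [-0.9 -0.3  0.7]
26 73 [-5.5 -4.  -3.1]
30 86 [-5.2 -3.6 -2.7]
34 0 
22 rows t [0.2176, -0.8699, 0.0449] a [0.0033, -0.0133, 0.0107]
24 rows t [0.2251, -0.7908, 0.0358] a [0.0033, -0.0136, 0.0097]
1 rows t [0.2672, 0.0, 1.9013] a [0.0, 0.0, 0.0]
1 rows t [0.0501, -0.0, 0.3565] a [0.0, 0.0, 0.0]
[ 0.53926236 -0.24372298  0.18473419] [ 0.56773736 -0.24491644  0.13537219]
```

{"name": "apply_moves", "arguments": {
  "deltas": [
    [44,[0.11,-0.39,0.018],[0.0016,-0.0068,0.0048]],
    [44,[0.225,-0.79,0.036],[0.0033,-0.0136,0.0097]],
    [44,[0.225,-0.79,0.036],[0.0033,-0.0136,0.0097]],
    [44,[0.225,-0.79,0.036],[0.0033,-0.0136,0.0097]],
    [44,[0.225,-0.79,0.036],[0.0033,-0.0136,0.0097]],
    [44,[0.225,-0.79,0.036],[0.0033,-0.0136,0.0097]],
    [44,[0.225,-0.79,0.036],[0.0033,-0.0136,0.0097]],
    [44,[0.225,-0.79,0.036],[0.0033,-0.0136,0.0097]],
    [44,[0.225,-0.79,0.036],[0.0033,-0.0136,0.0097]],
    [44,[0.225,-0.79,0.036],[0.0033,-0.0136,0.0097]],
    [44,[0.225,-0.79,0.036],[0.0033,-0.0136,0.0097]],
    [44,[0.225,-0.79,0.036],[0.0033,-0.0136,0.0097]],
    [44,[0.225,-0.79,0.036],[0.0033,-0.0136,0.0097]],
    [44,[0.225,-0.79,0.036],[0.0033,-0.0136,0.0097]],
    [44,[0.225,-0.79,0.036],[0.0033,-0.0136,0.0097]],
    [44,[0.225,-0.79,0.036],[0.0033,-0.0136,0.0097]],
    [44,[0.225,-0.79,0.036],[0.0033,-0.0136,0.0097]],
    [44,[0.225,-0.79,0.036],[0.0033,-0.0136,0.0097]],
    [44,[0.225,-0.79,0.036],[0.0033,-0.0136,0.0097]],
    [44,[0.11,-0.39,0.018],[0.0016,-0.0068,0.0048]]
  ]
}}

```text
clock: 9.8
tool_pos: [0.5569, -0.1453, 0.2002]
orientation: [-0.031, 0.965, -0.005, 0.26]
contact_force: [-0.6, -0.6, -6.0]
opening: 0.049
grip_force: 34.5
```

```bash
python3 - <<'E'
from h import *
now();print(pose()[0],telemetry.observe()["joint_pos"]);plan(*target(8,-38,60),6)
E
```

```text
tilt 0.25 x0 -19.4 z0 77.4 lat 99.0 | F along -3.5 norm -4.8 lat -0.6 | yawerr 5.59 grip 34.5 open 0.0490 t 9.80 tq [-0.05  2.59 -0.  ]
[ 0.55688438 -0.14532071  0.20022809] [ 0.11580296 -0.03823643 -0.73814981  0.14876166 -0.3507444  -1.7494007 ]
6 rows t [0.1691, -0.6526, 0.0244] a [0.0029, -0.0114, 0.008]
```

{"name": "apply_moves", "arguments": {
  "deltas": [
    [44,[0.17,-0.65,0.024],[0.0029,-0.0114,0.008]],
    [44,[0.17,-0.65,0.024],[0.0029,-0.0114,0.008]],
    [44,[0.17,-0.65,0.024],[0.0029,-0.0114,0.008]],
    [44,[0.17,-0.65,0.024],[0.0029,-0.0114,0.008]],
    [44,[0.17,-0.65,0.024],[0.0029,-0.0114,0.008]],
    [44,[0.17,-0.65,0.024],[0.0029,-0.0114,0.008]],
    [44,[0,0,0],[0,0,0]],
    [44,[0,0,0],[0,0,0]],
    [44,[0,0,0],[0,0,0]]
  ]
}}

```text
clock: 10.55
tool_pos: [0.5418, -0.2414, 0.1866]
orientation: [0.019, 0.945, -0.006, 0.326]
contact_force: [-0.5, -0.5, -4.6]
opening: 0.0492
grip_force: 35.0
```

```bash
python3 - <<'E'
from h import *
now();print(telemetry.observe()["joint_pos"]);plan(*target(8,-38,60),1);plan(*target(8,-38,12),1)
p,r=pose();c=cams.capture("wrist");c["p"]=p;c["r"]=r.as_quat();np.save("pics/w3.npy",c,allow_pickle=True)
cv2.imwrite("pics/w3.png",c["frame"])
E
```

```text
tilt 8.08 x0 -34.9 z0 60.2 lat 2.4 | F along -2.7 norm -3.7 lat -0.5 | yawerr 0.09 grip 35.0 open 0.0492 t 10.55 tq [0.12 2.99 0.04]
[-0.14169439  0.00455043 -0.65148144 -0.24736534 -0.26023636 -1.25126899]
1 rows t [0.1232, -0.0977, -0.0039] a [0.0008, 0.0007, 0.0008]
1 rows t [0.3931, -0.1003, 1.897] a [0.0008, 0.0007, 0.0008]
```

View pics/w3.png

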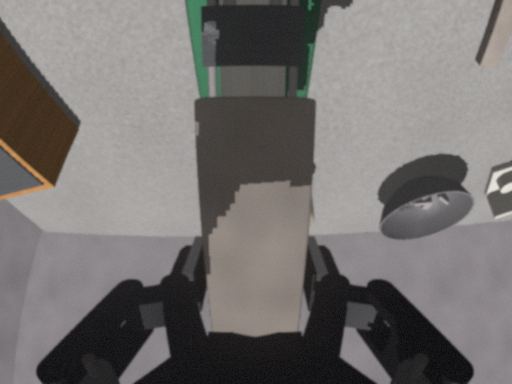

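The low end (row 97) lies uphill of the jaw's hook (rows 5–65) and is laterally centred. I'll lower it square to the bed.

{"name": "apply_moves", "arguments": {
  "deltas": [
    [44,[0.05,-0.05,0.2],[0.0004,0.0003,0.0004]],
    [44,[0.07,-0.05,0.3],[0.0004,0.0004,0.0004]],
    [44,[0.06,0,0.4],[0,0,0]],
    [44,[0.06,0,0.4],[0,0,0]],
    [44,[0.05,0,0.3],[0,0,0]],
    [44,[0.03,0,0.2],[0,0,0]],
    [44,[0.01,0,0.1],[0,0,0]],
    [44,[0,0,0],[0,0,0]],
    [44,[0,0,0],[0,0,0]]
  ]
}}

```text
clock: 11.35
tool_pos: [0.565, -0.2447, 0.1445]
orientation: [0.02, 0.945, -0.007, 0.326]
contact_force: [0.7, 0.9, -4.6]
opening: 0.0491
grip_force: 34.9
```

```bash
python3 - <<'E'
from h import *
now();plan(*target(8,-39,4),1)
O,u,n=np.load("pics/bed.npy")
p,r=pose();c=cams.capture("wrist");W=wcloud(c,p,r);q=(W-O)*1000;l=np.cross(n,u)
q=np.stack([q@u,q@l,q@n],-1)
# column profile near middle: jaw and stone end
for v in range(4,116,4):
    print(v,np.median(q[v,240:270],axis=0).round(1).tolist(),end=" ")
E
```

```text
tilt 8.08 x0 -35.8 z0 12.1 lat 0.1 | F along -1.7 norm -4.4 lat 1.0 | yawerr 0.01 grip 34.9 open 0.0491 t 11.35 tq [0.12 3.03 0.01]
1 rows t [0.1722, -0.0045, 0.3083] a [0.0001, 0.0007, 0.0001]
4 [-76.8, -0.2, 40.0] 8 [-75.2, -0.2, 39.9] 12 [-73.6, -0.2, 40.2] 16 [-72.1, -0.2, 40.0] 20 [-70.5, -0.2, 39.8] 24 [-68.9, -0.2, 40.0] 28 [-67.4, -0.2, 39.7] 32 [-65.8, -0.2, 39.8] 36 [-64.3, -0.2, 40.0] 40 [-62.7, -0.2, 39.7] 44 [-61.1, -0.2, 40.0] 48 [-59.6, -0.2, 40.1] 52 [-58.0, -0.2, 40.2] 56 [-56.5, -0.2, 40.1] 60 [-54.9, -0.2, 39.8] 64 [-53.4, -0.2, 39.9] 68 [-51.8, -0.2, 40.2] 72 [-50.3, -0.2, 40.0] 76 [-44.8, -0.3, -0.2] 80 [-42.7, -0.2, 0.1] 84 [-40.5, -0.2, -0.3] 88 [-38.4, -0.2, -0.0] 92 [-36.3, -0.2, -0.2] 96 [-36.6, -0.2, 14.4] 100 [-38.6, -0.2, 36.5] 104 [-37.0, -0.2, 36.8] 108 [-35.4, -0.0, 37.0] 112 [-33.7, -0.2, 37.1]
```

Hook edge measured at -49.7, so the free jaw face is at ≈ -61.7 and the stop at ≈ 88.3. I'll lower further and slide under the hook.

```bash
python3 - <<'E'
from h import *
a=target(7,-38,4);b=target(7,-55,4)
plan(*a,4);plan(*b,8,a)
E
```

```text
4 rows t [0.0335, -0.001, 0.095] a [0.0, 0.0024, 0.0]
8 rows t [0.0844, 0.0, -0.0104] a [0.0, 0.0, 0.0]
```

{"name": "apply_moves", "arguments": {
  "deltas": [
    [44,[0.0335,0,0.095],[0,0.0024,0]],
    [44,[0.0335,0,0.095],[0,0.0024,0]],
    [44,[0.0335,0,0.095],[0,0.0024,0]],
    [44,[0.0335,0,0.095],[0,0.0024,0]],
    [44,[0,0,0],[0,0,0]],
    [44,[0.084,0,-0.0104],[0,0,0]],
    [44,[0.084,0,-0.0104],[0,0,0]],
    [44,[0.084,0,-0.0104],[0,0,0]],
    [44,[0.084,0,-0.0104],[0,0,0]],
    [44,[0.084,0,-0.0104],[0,0,0]],
    [44,[0.084,0,-0.0104],[0,0,0]],
    [44,[0.084,0,-0.0104],[0,0,0]],
    [44,[0.084,0,-0.0104],[0,0,0]],
    [44,[0,0,0],[0,0,0]],
    [44,[0,0,0],[0,0,0]]
  ]
}}

```text
clock: 12.65
tool_pos: [0.5534, -0.2443, 0.1265]
orientation: [0.02, 0.948, -0.007, 0.317]
contact_force: [-1.1, -1.0, -4.4]
opening: 0.0491
grip_force: 34.9
```

```bash
python3 - <<'E'
from h import *
now();plan(*target(7,-55,4),1);plan(*target(7,-60,3),6)
E
```

```text
tilt 7.00 x0 -55.1 z0 3.9 lat 0.0 | F along -3.1 norm -3.3 lat -1.1 | yawerr -0.00 grip 34.9 open 0.0491 t 12.65 tq [0.08 2.93 0.06]
1 rows t [-0.0059, -0.0011, -0.0045] a [0.0001, -0.0, -0.0]
6 rows t [0.0329, -0.0002, 0.0018] a [0.0, -0.0, -0.0]
```

Nothing touched yet. Now I feel for the jaw with 1 mm steps.

{"name": "apply_moves", "arguments": {
  "deltas": [
    [44,[0.04,0,-0.005],[0,0,0]],
    [44,[0.04,0,-0.005],[0,0,0]],
    [44,[0,0,0],[0,0,0]]
  ]
}}

```text
clock: 12.9
tool_pos: [0.5515, -0.2441, 0.1253]
orientation: [0.02, 0.948, -0.006, 0.317]
contact_force: [0.2, -0.1, -5.6]
opening: 0.0497
grip_force: 34.9
```

{"name": "apply_moves", "arguments": {
  "deltas": [
    [44,[0.04,0,-0.005],[0,0,0]],
    [44,[0.02,0,-0.0025],[0,0,0]],
    [44,[0,0,0],[0,0,0]]
  ]
}}

```text
clock: 13.15
tool_pos: [0.5511, -0.2442, 0.1253]
orientation: [0.02, 0.948, -0.007, 0.318]
contact_force: [1.9, 0.5, -3.7]
opening: 0.0494
grip_force: 34.9
```

{"name": "apply_moves", "arguments": {
  "deltas": [
    [44,[0.04,0,-0.005],[0,0,0]],
    [44,[0,0,0],[0,0,0]]
  ]
}}

```text
clock: 13.32
tool_pos: [0.55, -0.2441, 0.1247]
orientation: [0.02, 0.948, -0.007, 0.318]
contact_force: [3.6, -0.0, -4.4]
opening: 0.0494
grip_force: 34.9
```

```bash
python3 -c "
from h import *
now()"
```

```text
tilt 7.06 x0 -59.0 z0 3.9 lat 0.1 | F along 1.0 norm -5.6 lat 0.1 | yawerr 0.02 grip 34.9 open 0.0494 t 13.32 tq [0.45 1.8  0.14]
```

{"name": "apply_moves", "arguments": {
  "deltas": [
    [44,[0.04,0,-0.005],[0,0,0]],
    [44,[0,0,0],[0,0,0]]
  ]
}}

```text
clock: 13.48
tool_pos: [0.549, -0.2441, 0.124]
orientation: [0.02, 0.948, -0.007, 0.318]
contact_force: [2.7, 0.5, -3.2]
opening: 0.0494
grip_force: 34.9
```

```bash
python3 -c "
from h import *
now()"
```

```text
tilt 7.04 x0 -60.1 z0 3.9 lat 0.0 | F along 0.7 norm -4.1 lat 0.6 | yawerr 0.01 grip 34.9 open 0.0494 t 13.48 tq [0.43 1.65 0.1 ]
```

Contact felt at x0 ≈ -58: the force along the bed jumped about 3.6 N, with a jaw face around -61.3, which agrees with the picture. Now I press it back 13.4 mm.

{"name": "apply_moves", "arguments": {
  "deltas": [
    [44,[0.04,0,-0.005],[0,0,0]],
    [44,[0.04,0,-0.005],[0,0,0]],
    [44,[0.04,0,-0.005],[0,0,0]],
    [44,[0.04,0,-0.005],[0,0,0]],
    [44,[0.04,0,-0.005],[0,0,0]],
    [44,[0.04,0,-0.005],[0,0,0]],
    [44,[0.04,0,-0.005],[0,0,0]],
    [44,[0.04,0,-0.005],[0,0,0]],
    [44,[0,0,0],[0,0,0]]
  ]
}}

```text
clock: 14.23
tool_pos: [0.5427, -0.2439, 0.1206]
orientation: [0.02, 0.948, -0.007, 0.318]
contact_force: [5.7, 1.7, -1.7]
opening: 0.0491
grip_force: 34.8
```

```bash
python3 -c "
from h import *
now()"
```

```text
tilt 7.12 x0 -67.3 z0 4.0 lat -0.0 | F along 4.0 norm -4.3 lat 2.0 | yawerr 0.02 grip 34.8 open 0.0491 t 14.23 tq [0.73 0.48 0.31]
```

{"name": "apply_moves", "arguments": {
  "deltas": [
    [44,[0.04,0,-0.005],[0,0,0]],
    [44,[0.04,0,-0.005],[0,0,0]],
    [44,[0.04,0,-0.005],[0,0,0]],
    [44,[0.04,0,-0.005],[0,0,0]],
    [44,[0.04,0,-0.005],[0,0,0]],
    [44,[0.02,0,-0.0025],[0,0,0]],
    [44,[0,0,0],[0,0,0]],
    [44,[0,0,0],[0,0,0]]
  ]
}}

```text
clock: 14.9
tool_pos: [0.5389, -0.2438, 0.1186]
orientation: [0.02, 0.948, -0.007, 0.319]
contact_force: [7.9, 3.0, -1.0]
opening: 0.0494
grip_force: 34.7
```

```bash
python3 - <<'E'
from h import *
now()
O,u,n=np.load("pics/bed.npy");l=np.cross(n,u)
p,r=pose();c=cams.capture("wrist");W=wcloud(c,p,r);q=(W-O)*1000
q=np.stack([q@u,q@l,q@n],-1)
for v in range(70,120,3): print(v,np.median(q[v,240:270],axis=0).round(1).tolist(),end=" ")
t=r.inv().apply((W-p).reshape(-1,3)).reshape(W.shape)*1000
m=(abs(t[...,1])<20)&(t[...,0]>-40)&(t[...,0]<55)&(t[...,2]>-26)&(t[...,2]<-17)
s=t[m];A=np.c_[s[:,0],np.ones(len(s))];print("stone top in tool",np.linalg.lstsq(A,s[:,2],rcond=None)[0])
E
```

```text
tilt 7.22 x0 -71.6 z0 4.0 lat -0.1 | F along 6.3 norm -4.8 lat 3.3 | yawerr 0.03 grip 34.7 open 0.0494 t 14.90 tq [ 1.06 -0.31  0.5 ]
70 [-86.9, -0.4, 39.8] 73 [-85.8, -0.4, 40.1] 76 [-84.7, -0.4, 40.0] 79 [-83.6, -0.4, 40.0] 82 [-82.5, -0.4, 40.0] 85 [-81.4, -0.4, 40.0] 88 [-80.3, -0.4, 39.7] 91 [-79.2, -0.4, 39.7] 94 [-78.1, -0.4, 40.0] 97 [-77.0, -0.4, 39.8] 100 [-75.8, -0.4, 39.8] 103 [-74.8, -0.4, 40.2] 106 [-73.6, -0.4, 40.0] 109 [-72.5, -0.4, 39.9] 112 [-71.4, -0.4, 39.9] 115 [-70.2, -0.4, 39.8] 118 [-69.1, -0.4, 40.0] stone top in tool [-2.85907272e-04 -2.13327168e+01]
```

{"name": "apply_moves", "arguments": {
  "deltas": [
    [44,[0.04,0,-0.005],[0,0,0]],
    [44,[0.04,0,-0.005],[0,0,0]],
    [44,[0.01,0,-0.001],[0,0,0]],
    [44,[0,0,0],[0,0,0]]
  ]
}}

```text
clock: 15.28
tool_pos: [0.5373, -0.2438, 0.1178]
orientation: [0.02, 0.947, -0.007, 0.319]
contact_force: [9.8, 3.0, -0.4]
opening: 0.0491
grip_force: 34.7
```

```bash
python3 - <<'E'
from h import *
now(3.7)
a=target(4,-73.8,2.5,3.7);b=target(1.5,-73.8,1.2,3.7);plan(*a,6);plan(*b,6,a)
E
```

```text
tilt 7.27 x0 -73.2 z0 3.5 lat -0.1 | F along 8.2 norm -5.2 lat 3.4 | yawerr 0.03 grip 34.7 open 0.0491 t 15.28 tq [ 1.2  -0.64  0.59]
6 rows t [0.0032, 0.0007, 0.0369] a [-0.0, 0.0048, 0.0]
6 rows t [-0.0005, 0.0, 0.0319] a [0.0, 0.0036, -0.0]
```

{"name": "apply_moves", "arguments": {
  "deltas": [
    [44,[0.005,0,0.037],[0,0.0048,0]],
    [44,[0.005,0,0.037],[0,0.0048,0]],
    [44,[0.005,0,0.037],[0,0.0048,0]],
    [44,[0.005,0,0.037],[0,0.0048,0]],
    [44,[0.005,0,0.037],[0,0.0048,0]],
    [44,[0.005,0,0.037],[0,0.0048,0]],
    [44,[0,0,0],[0,0,0]]
  ]
}}

```text
clock: 15.87
tool_pos: [0.5402, -0.2438, 0.113]
orientation: [0.019, 0.956, -0.007, 0.292]
contact_force: [6.3, 2.9, 2.7]
opening: 0.0488
grip_force: 35.3
```

```bash
python3 - <<'E'
from h import *
now(3.7)
b=target(1.5,-73.8,1.2,3.7);plan(*b,6)
E
```

```text
tilt 3.95 x0 -73.8 z0 2.5 lat -0.0 | F along 6.7 norm -0.7 lat 3.1 | yawerr 0.08 grip 35.3 open 0.0488 t 15.87 tq [ 1.   -0.63  0.4 ]
6 rows t [-0.0006, 0.0003, 0.0314] a [-0.0, 0.0036, 0.0001]
```

{"name": "apply_moves", "arguments": {
  "deltas": [
    [44,[0,0,0.031],[0,0.0036,0]],
    [44,[0,0,0.031],[0,0.0036,0]],
    [44,[0,0,0.031],[0,0.0036,0]],
    [44,[0,0,0],[0,0,0]]
  ]
}}

```text
clock: 16.2
tool_pos: [0.5415, -0.244, 0.1111]
orientation: [0.019, 0.959, -0.006, 0.282]
contact_force: [5.7, 3.2, 2.5]
opening: 0.0493
grip_force: 35.4
```

```bash
python3 - <<'E'
from h import *
now(3.7)
E
```

```text
tilt 2.73 x0 -73.8 z0 1.9 lat -0.1 | F along 6.1 norm -0.6 lat 3.4 | yawerr 0.08 grip 35.4 open 0.0493 t 16.20 tq [ 0.88 -0.57  0.34]
```

{"name": "apply_moves", "arguments": {
  "deltas": [
    [44,[0,0,0.031],[0,0.0036,0]],
    [44,[0,0,0.031],[0,0.0036,0]],
    [44,[0,0,0.031],[0,0.0036,0]],
    [44,[0,0,0],[0,0,0]]
  ]
}}

```text
clock: 16.53
tool_pos: [0.5427, -0.2441, 0.1092]
orientation: [0.019, 0.962, -0.006, 0.271]
contact_force: [5.9, 1.6, 2.6]
opening: 0.0495
grip_force: 35.4
```

```bash
python3 - <<'E'
from h import *
now(3.7)
plan(*target(0,-73.6,0.3,3.7),5)
O,u,n=np.load("pics/bed.npy");l=np.cross(n,u)
p,r=pose();c=cams.capture("wrist");W=wcloud(c,p,r);q=(W-O)*1000
q=np.stack([q@u,q@l,q@n],-1)
s=q[(abs(q[...,1])<20)&(q[...,0]>-55)&(q[...,0]<50)&(q[...,2]>15)&(q[...,2]<32)]
A=np.c_[s[:,0],np.ones(len(s))];k=np.linalg.lstsq(A,s[:,2],rcond=None)[0];print("stone top over bed: slope deg",np.degrees(k[0]),"at x=0",k[1],"low end underside",k[1]-74*k[0]-25,len(s))
E
```

```text
tilt 1.50 x0 -73.9 z0 1.3 lat -0.2 | F along 6.4 norm -0.6 lat 1.8 | yawerr 0.09 grip 35.4 open 0.0495 t 16.53 tq [ 0.61 -0.47  0.25]
5 rows t [-0.0029, 0.0016, 0.0251] a [-0.0001, 0.0026, 0.0002]
stone top over bed: slope deg 0.39553689274812054 at x=0 28.517773952944726 low end underside 3.006920792169108 15645
```

```bash
cat >> h.py <<'E'
def stonefit():
    O,u,n=np.load("pics/bed.npy");l=np.cross(n,u)
    p,r=pose();c=cams.capture("wrist");W=wcloud(c,p,r);q=(W-O)*1000
    q=np.stack([q@u,q@l,q@n],-1);t=r.inv().apply((W-p).reshape(-1,3)).reshape(W.shape)*1000
    m=(abs(q[...,1])<19)&(q[...,2]>15)&(q[...,2]<37)&(abs(t[...,2]+21.5)<4)
    for lab,s,i in(("bed",q[m],0),("tool",t[m],0)):
        for _ in range(5):
            k=np.polyfit(s[:,0],s[:,2],1);e=abs(np.polyval(k,s[:,0])-s[:,2]);s=s[e<max(.8,2*np.median(e))]
        print(lab,len(s),"x",s[:,0].min().round(1),s[:,0].max().round(1),"slope deg %.2f top at0 %.2f"%(np.degrees(k[0]),k[1]),"underside at -72: %.2f  88: %.2f"%(np.polyval(k,-72)-25,np.polyval(k,88)-25))
    return c,q
E
python3 - <<'E'
from h import *
stonefit()
E
```

```text
bed 13812 x -60.7 54.5 slope deg 0.42 top at0 28.52 underside at -72: 2.99  88: 4.17
tool 13816 x -49.1 66.1 slope deg -1.10 top at0 -21.43 underside at -72: -45.05  88: -48.11
```

The stone pivoted about 1° in the pads. Its underside is 3.0 mm over the bed at the low end and 4.2 mm at the top end, below the stop's 8 mm, so it's already behind the stop. I'll lower it in small steps.

{"name": "apply_moves", "arguments": {
  "deltas": [
    [44,[0,0,0.025],[0,0,0]],
    [44,[0,0,0.025],[0,0,0]],
    [44,[0,0,0.025],[0,0,0]],
    [44,[0,0,0],[0,0,0]]
  ]
}}

```text
clock: 16.97
tool_pos: [0.5436, -0.2443, 0.1077]
orientation: [0.02, 0.962, -0.006, 0.272]
contact_force: [5.8, 1.6, 3.3]
opening: 0.0496
grip_force: 35.5
```

```bash
python3 - <<'E'
from h import *
now(3.7);stonefit()
E
```

```text
tilt 1.54 x0 -73.8 z0 -0.5 lat -0.4 | F along 6.6 norm 0.0 lat 1.9 | yawerr 0.09 grip 35.5 open 0.0496 t 16.97 tq [ 0.32 -0.34  0.12]
bed 13736 x -60.3 54.8 slope deg 0.07 top at0 26.79 underside at -72: 1.70  88: 1.90
tool 13739 x -49.3 65.7 slope deg -1.47 top at0 -21.44 underside at -72: -44.60  88: -48.69
```

{"name": "apply_moves", "arguments": {
  "deltas": [
    [44,[0,0,0.025],[0,-0.002,0]],
    [44,[0,0,0.025],[0,-0.002,0]],
    [44,[0,0,0],[0,-0.002,0]],
    [44,[0,0,0],[0,0,0]]
  ]
}}

```text
clock: 17.35
tool_pos: [0.5443, -0.2444, 0.1067]
orientation: [0.02, 0.96, -0.006, 0.278]
contact_force: [6.7, 0.6, 3.3]
opening: 0.0492
grip_force: 35.5
```

```bash
python3 - <<'E'
from h import *
now(3.7);stonefit()
E
```

```text
tilt 2.25 x0 -73.6 z0 -2.6 lat -0.5 | F along 7.4 norm -0.5 lat 0.9 | yawerr 0.09 grip 35.5 open 0.0492 t 17.35 tq [ 0.27 -0.33  0.08]
bed 12894 x -59.7 55.0 slope deg 0.24 top at0 25.62 underside at -72: 0.32  88: 0.99
tool 12889 x -49.6 65.0 slope deg -2.01 top at0 -21.46 underside at -72: -43.93  88: -49.55
```

{"name": "apply_moves", "arguments": {
  "deltas": [
    [44,[0,0,0.015],[0,0,0]],
    [44,[0,0,0.015],[0,0.001,0]],
    [44,[0,0,0],[0,0.001,0]],
    [44,[0,0,0],[0,0,0]]
  ]
}}

```text
clock: 17.73
tool_pos: [0.5446, -0.2445, 0.1061]
orientation: [0.02, 0.961, -0.006, 0.276]
contact_force: [5.8, -0.1, 5.3]
opening: 0.0495
grip_force: 35.5
```

```bash
python3 - <<'E'
from h import *
now(3.7);stonefit()
E
```

```text
tilt 2.00 x0 -73.7 z0 -3.0 lat -0.5 | F along 7.7 norm 1.7 lat 0.2 | yawerr 0.09 grip 35.5 open 0.0495 t 17.73 tq [-0.05 -0.53 -0.05]
bed 12810 x -59.7 54.9 slope deg 0.16 top at0 24.93 underside at -72: -0.26  88: 0.17
tool 12798 x -49.5 65.0 slope deg -1.84 top at0 -21.47 underside at -72: -44.16  88: -49.30
```

{"name": "apply_moves", "arguments": {
  "deltas": [
    [44,[0,0,0.012],[0,0,0]],
    [44,[-0.02,0,0.001],[0,0,0]],
    [44,[-0.02,0,0.001],[0,0,0]],
    [44,[-0.02,0,0.001],[0,0,0]],
    [44,[0,0,0],[0,0,0]]
  ]
}}

```text
clock: 18.2
tool_pos: [0.5446, -0.2445, 0.106]
orientation: [0.02, 0.961, -0.006, 0.275]
contact_force: [-2.3, 0.4, 10.0]
opening: 0.0494
grip_force: 36.6
```

```bash
python3 - <<'E'
from h import *
now(3.7);stonefit()
E
```

```text
tilt 1.89 x0 -73.7 z0 -2.9 lat -0.5 | F along 3.0 norm 9.8 lat 0.3 | yawerr 0.06 grip 36.6 open 0.0494 t 18.20 tq [0.1  0.49 0.18]
bed 12897 x -60.0 54.9 slope deg 0.13 top at0 24.91 underside at -72: -0.25  88: 0.10
tool 12919 x -49.4 65.4 slope deg -1.76 top at0 -21.49 underside at -72: -44.28  88: -49.20
```

{"name": "apply_moves", "arguments": {
  "deltas": [
    [44,[-0.02,0,0.001],[0,0,0]],
    [44,[0,0,0],[0,0,0]]
  ]
}}

```text
clock: 18.42
tool_pos: [0.5446, -0.2445, 0.106]
orientation: [0.02, 0.961, -0.006, 0.274]
contact_force: [-3.5, 0.6, 9.7]
opening: 0.0491
grip_force: 36.7
```

```bash
python3 - <<'E'
from h import *
now(3.7)
E
```

```text
tilt 1.84 x0 -73.8 z0 -2.9 lat -0.5 | F along 1.8 norm 10.2 lat 0.5 | yawerr 0.05 grip 36.7 open 0.0491 t 18.42 tq [0.08 0.82 0.17]
```

{"name": "apply_moves", "arguments": {
  "deltas": [
    [44,[0,0,-0.012],[0,0,0]],
    [44,[0,0,0],[0,0,0]],
    [44,[0,0,0],[0,0,0]]
  ]
}}

```text
clock: 18.67
tool_pos: [0.5454, -0.2445, 0.1064]
orientation: [0.02, 0.961, -0.006, 0.275]
contact_force: [1.8, -0.0, 8.1]
opening: 0.0492
grip_force: 36.2
```

```bash
python3 - <<'E'
from h import *
now(3.7)
c,q=stonefit()
m=(abs(q[...,1])<15)&(q[...,2]>35)&(q[...,2]<45)&(q[...,0]<-40);print("hook edge",np.percentile(q[m][:,0],[50,99,99.8]).round(1))
E
```

```text
tilt 1.90 x0 -72.9 z0 -2.9 lat -0.5 | F along 5.6 norm 6.1 lat 0.0 | yawerr 0.06 grip 36.2 open 0.0492 t 18.67 tq [-0.2  -0.06 -0.  ]
bed 12903 x -59.2 55.6 slope deg 0.13 top at0 24.88 underside at -72: -0.28  88: 0.08
tool 12906 x -49.4 65.4 slope deg -1.77 top at0 -21.49 underside at -72: -44.26  88: -49.22
hook edge [-79.2 -62.4 -62.2]
```

The jam was friction from pressing; easing off let it slide 0.8 mm. I continue up to the stop with less down pressure.

{"name": "apply_moves", "arguments": {
  "deltas": [
    [44,[0,0,-0.006],[0,0,0]],
    [44,[-0.02,0,0],[0,0,0]],
    [44,[-0.02,0,0],[0,0,0]],
    [44,[0,0,0],[0,0,0]]
  ]
}}

```text
clock: 19.05
tool_pos: [0.5453, -0.2445, 0.1064]
orientation: [0.02, 0.962, -0.006, 0.274]
contact_force: [0.6, -2.3, 6.7]
opening: 0.0494
grip_force: 36.2
```

```bash
python3 - <<'E'
from h import *
now(3.7)
c,q=stonefit()
m=(abs(q[...,1])<15)&(q[...,2]>35)&(q[...,2]<45)&(q[...,0]<-40);print("hook edge",np.percentile(q[m][:,0],[50,99,99.8]).round(1))
E
```

```text
tilt 1.81 x0 -72.9 z0 -2.8 lat -0.5 | F along 3.9 norm 5.5 lat -2.2 | yawerr 0.05 grip 36.2 open 0.0494 t 19.05 tq [-0.7   0.26 -0.28]
bed 13067 x -59.1 55.8 slope deg 0.11 top at0 24.90 underside at -72: -0.23  88: 0.07
tool 13067 x -49.5 65.3 slope deg -1.70 top at0 -21.50 underside at -72: -44.36  88: -49.11
hook edge [-79.1 -62.3 -62. ]
```

{"name": "apply_moves", "arguments": {
  "deltas": [
    [44,[0,0,-0.008],[0,0,0]],
    [44,[0,0,0],[0,0,0]],
    [44,[0,0,0],[0,0,0]]
  ]
}}

```text
clock: 19.35
tool_pos: [0.5455, -0.2444, 0.1065]
orientation: [0.02, 0.961, -0.006, 0.274]
contact_force: [2.6, -3.2, 6.2]
opening: 0.0493
grip_force: 35.9
```

```bash
python3 - <<'E'
from h import *
now(3.7)
E
```

```text
tilt 1.82 x0 -72.7 z0 -2.8 lat -0.4 | F along 5.4 norm 4.0 lat -3.1 | yawerr 0.05 grip 35.9 open 0.0493 t 19.35 tq [-1.09 -0.12 -0.39]
```

{"name": "apply_moves", "arguments": {
  "deltas": [
    [44,[-0.02,0,-0.003],[0,0,0]],
    [44,[0,0,0],[0,0,0]],
    [44,[0,0,0],[0,0,0]]
  ]
}}

```text
clock: 19.6
tool_pos: [0.5455, -0.2444, 0.1065]
orientation: [0.02, 0.962, -0.006, 0.274]
contact_force: [2.0, -4.4, 5.1]
opening: 0.0495
grip_force: 35.9
```

```bash
python3 - <<'E'
from h import *
now(3.7);stonefit()
E
```

```text
tilt 1.77 x0 -72.8 z0 -2.7 lat -0.4 | F along 4.4 norm 3.3 lat -4.3 | yawerr 0.04 grip 35.9 open 0.0495 t 19.60 tq [-1.41  0.09 -0.55]
bed 13214 x -59.0 55.9 slope deg 0.06 top at0 24.90 underside at -72: -0.18  88: -0.01
tool 13216 x -49.5 65.4 slope deg -1.71 top at0 -21.47 underside at -72: -44.32  88: -49.10
```

The tool's commanded pose lags because the arm is compliant (~3.5 N/mm), so I keep easing up-slope.

{"name": "apply_moves", "arguments": {
  "deltas": [
    [44,[-0.02,0,0],[0,0,0]],
    [44,[-0.02,0,0],[0,0,0]],
    [44,[-0.02,0,0],[0,0,0]],
    [44,[0,0,0],[0,0,0]],
    [44,[0,0,0],[0,0,0]]
  ]
}}

```text
clock: 20.07
tool_pos: [0.5456, -0.2444, 0.1066]
orientation: [0.02, 0.962, -0.006, 0.273]
contact_force: [-0.0, -5.4, 6.7]
opening: 0.049
grip_force: 36.2
```

```bash
python3 - <<'E'
from h import *
now(3.7);stonefit()
E
```

```text
tilt 1.66 x0 -72.7 z0 -2.6 lat -0.4 | F along 3.5 norm 5.7 lat -5.4 | yawerr 0.02 grip 36.2 open 0.0490 t 20.07 tq [-1.58  0.86 -0.59]
bed 13352 x -58.8 56.1 slope deg 0.05 top at0 24.89 underside at -72: -0.17  88: -0.04
tool 13346 x -49.5 65.3 slope deg -1.61 top at0 -21.49 underside at -72: -44.46  88: -48.96
```

{"name": "apply_moves", "arguments": {
  "deltas": [
    [44,[0,0,-0.015],[0,0,0]],
    [44,[-0.02,0,-0.002],[0,0,0]],
    [44,[0,0,0],[0,0,0]],
    [44,[0,0,0],[0,0,0]]
  ]
}}

```text
clock: 20.45
tool_pos: [0.547, -0.2443, 0.1075]
orientation: [0.02, 0.962, -0.006, 0.273]
contact_force: [6.0, -5.4, -0.2]
opening: 0.0494
grip_force: 35.0
```

```bash
cat >> h.py <<'E'
def hook(q):
    m=(abs(q[...,1])<15)&(q[...,2]>38)&(q[...,2]<42)&(q[...,0]<-40);print("hook edge",np.percentile(q[m][:,0],[99,99.8]).round(2))
E
python3 - <<'E'
from h import *
now(3.7);c,q=stonefit();hook(q)
c=np.load("pics/w1.npy",allow_pickle=True).item();W=wcloud(c,c["p"],R.from_quat(c["r"]));O,u,n=np.load("pics/bed.npy");l=np.cross(n,u);q=(W-O)*1000;q=np.stack([q@u,q@l,q@n],-1);hook(q)
m=(abs(q[...,1])<25)&(q[...,2]>6)&(q[...,2]<9.5)&(q[...,0]>70);print("stop",np.percentile(q[m][:,0],[0.5,3,10,50,90,97,99.5]).round(1))
E
```

```text
tilt 1.74 x0 -71.0 z0 -2.6 lat -0.3 | F along 5.3 norm -3.3 lat -5.2 | yawerr 0.05 grip 35.0 open 0.0494 t 20.45 tq [-1.59 -0.1  -0.6 ]
bed 13326 x -57.2 57.7 slope deg 0.08 top at0 24.94 underside at -72: -0.17  88: 0.07
tool 13325 x -49.5 65.3 slope deg -1.65 top at0 -21.46 underside at -72: -44.38  88: -49.00
hook edge [-60.37 -60.06]
hook edge [-48.83 -48.69]
stop [89.2 89.4 90.  93.7 97.6 98.2 98.6]
```

{"name": "apply_moves", "arguments": {
  "deltas": [
    [44,[-0.02,0,0],[0,0,0]],
    [44,[-0.02,0,0],[0,0,0]],
    [44,[0,0,0],[0,0,0]],
    [44,[0,0,0],[0,0,0]]
  ]
}}

```text
clock: 20.83
tool_pos: [0.5473, -0.2442, 0.1076]
orientation: [0.02, 0.962, -0.006, 0.273]
contact_force: [5.0, -3.8, -0.4]
opening: 0.0496
grip_force: 35.2
```

```bash
python3 - <<'E'
from h import *
now(3.7);c,q=stonefit();hook(q)
E
```

```text
tilt 1.68 x0 -70.7 z0 -2.6 lat -0.2 | F along 4.3 norm -2.9 lat -3.6 | yawerr 0.03 grip 35.2 open 0.0496 t 20.83 tq [-1.43  0.19 -0.52]
bed 13387 x -56.8 58.2 slope deg 0.05 top at0 24.89 underside at -72: -0.17  88: -0.03
tool 13385 x -49.6 65.4 slope deg -1.63 top at0 -21.46 underside at -72: -44.42  88: -48.96
hook edge [-59.94 -59.63]
```

Not quite at the stop yet (jaw 10.9 mm back, 10 expected). Easing up more.

{"name": "apply_moves", "arguments": {
  "deltas": [
    [44,[-0.02,0,-0.002],[0,0,0]],
    [44,[-0.02,0,-0.002],[0,0,0]],
    [44,[-0.02,0,-0.002],[0,0,0]],
    [44,[0,0,0],[0,0,0]],
    [44,[0,0,0],[0,0,0]]
  ]
}}

```text
clock: 21.3
tool_pos: [0.5479, -0.2442, 0.1079]
orientation: [0.02, 0.962, -0.006, 0.272]
contact_force: [4.2, -3.7, -1.0]
opening: 0.0491
grip_force: 35.0
```

```bash
python3 - <<'E'
from h import *
now(3.7);c,q=stonefit();hook(q)
E
```

```text
tilt 1.60 x0 -70.0 z0 -2.5 lat -0.1 | F along 3.3 norm -3.0 lat -3.5 | yawerr 0.01 grip 35.0 open 0.0491 t 21.30 tq [-1.54  0.63 -0.58]
bed 13464 x -56.1 58.7 slope deg 0.04 top at0 24.90 underside at -72: -0.15  88: -0.04
tool 13459 x -49.5 65.3 slope deg -1.56 top at0 -21.44 underside at -72: -44.48  88: -48.85
hook edge [-59.29 -58.92]
```

{"name": "apply_moves", "arguments": {
  "deltas": [
    [44,[-0.02,0,-0.001],[0,0,0]],
    [44,[-0.02,0,-0.001],[0,0,0]],
    [44,[-0.02,0,-0.001],[0,0,0]],
    [44,[0,0,0],[0,0,0]],
    [44,[0,0,0],[0,0,0]]
  ]
}}

```text
clock: 21.77
tool_pos: [0.5479, -0.2441, 0.1079]
orientation: [0.02, 0.962, -0.005, 0.271]
contact_force: [1.1, -4.4, -1.1]
opening: 0.0494
grip_force: 35.2
```

```bash
python3 - <<'E'
from h import *
now(3.7);c,q=stonefit();hook(q)
E
```

```text
tilt 1.47 x0 -70.1 z0 -2.3 lat -0.0 | F along 0.6 norm -1.6 lat -4.4 | yawerr -0.02 grip 35.2 open 0.0494 t 21.77 tq [-1.65  1.41 -0.61]
bed 13879 x -56.5 58.7 slope deg -0.03 top at0 24.90 underside at -72: -0.07  88: -0.14
tool 13875 x -49.4 65.8 slope deg -1.50 top at0 -21.44 underside at -72: -44.56  88: -48.75
hook edge [-59.48 -59.18]
```

{"name": "apply_moves", "arguments": {
  "deltas": [
    [44,[-0.02,0.01,-0.004],[0,0,0]],
    [44,[-0.02,0.01,-0.004],[0,0,0]],
    [44,[0,0,0],[0,0,0]],
    [44,[0,0,0],[0,0,0]]
  ]
}}

```text
clock: 22.15
tool_pos: [0.5479, -0.2438, 0.1079]
orientation: [0.021, 0.962, -0.005, 0.271]
contact_force: [0.5, -7.2, -3.9]
opening: 0.049
grip_force: 35.1
```

```bash
python3 - <<'E'
from h import *
now(3.7);c,q=stonefit();hook(q)
E
```

```text
tilt 1.39 x0 -70.0 z0 -2.2 lat 0.3 | F along -1.3 norm -3.8 lat -7.2 | yawerr -0.06 grip 35.1 open 0.0490 t 22.15 tq [-2.26  2.   -1.17]
bed 13701 x -56.4 58.7 slope deg -0.08 top at0 24.95 underside at -72: 0.04  88: -0.17
tool 13705 x -49.3 65.7 slope deg -1.47 top at0 -21.45 underside at -72: -44.61  88: -48.71
hook edge [-59.34 -59.09]
```

It's against the stop: the position stays fixed while the force falls, with little down pressure. I'll null the sideways force before letting go.

{"name": "apply_moves", "arguments": {
  "deltas": [
    [44,[0,-0.02,0.003],[0,0,0]],
    [44,[0,-0.02,0],[0,0,0]],
    [44,[0,-0.015,0],[0,0,0]],
    [44,[0,0,0],[0,0,0]],
    [44,[0,0,0],[0,0,0]]
  ]
}}

```text
clock: 22.62
tool_pos: [0.5479, -0.2439, 0.108]
orientation: [0.02, 0.963, -0.005, 0.27]
contact_force: [-3.4, 5.0, -3.6]
opening: 0.0491
grip_force: 35.5
```

```bash
python3 - <<'E'
from h import *
now(3.7);c,q=stonefit();hook(q)
E
```

```text
tilt 1.37 x0 -70.1 z0 -2.1 lat 0.2 | F along -5.0 norm -1.3 lat 4.8 | yawerr -0.05 grip 35.5 open 0.0491 t 22.62 tq [1.13 3.1  0.83]
bed 13793 x -56.4 58.8 slope deg -0.08 top at0 24.95 underside at -72: 0.05  88: -0.18
tool 13791 x -49.5 65.7 slope deg -1.45 top at0 -21.43 underside at -72: -44.61  88: -48.67
hook edge [-59.37 -59.08]
```

{"name": "apply_moves", "arguments": {
  "deltas": [
    [44,[0.02,0.02,0],[0,0,0]],
    [44,[0,0,0],[0,0,0]],
    [49.5,[0,0,0],[0,0,0]],
    [50.5,[0,0,0],[0,0,0]],
    [52,[0,0,0],[0,0,0]],
    [54,[0,0,0],[0,0,0]],
    [57,[0,0,0],[0,0,0]]
  ],
  "squeeze": 20
}}

```text
clock: 23.25
tool_pos: [0.5514, -0.2448, 0.1112]
orientation: [0.02, 0.961, -0.006, 0.274]
contact_force: [0.1, 0.4, -0.0]
opening: 0.0571
grip_force: 0.0
```

```bash
python3 - <<'E'
from h import *
now(3.7);c,q=stonefit();hook(q)
E
```

```text
tilt 1.85 x0 -65.3 z0 -1.8 lat -0.5 | F along 0.0 norm -0.1 lat 0.5 | yawerr 0.03 grip 0.0 open 0.0571 t 23.25 tq [0.11 1.69 0.01]
bed 14640 x -56.9 64.9 slope deg -0.12 top at0 25.02 underside at -72: 0.18  88: -0.17
tool 14632 x -51.0 70.7 slope deg -1.97 top at0 -20.49 underside at -72: -43.01  88: -48.52
hook edge [-59.31 -59.08]
```

Released cleanly; the stone is flat with the jaw still about 10 mm back. I retreat straight out.

{"name": "apply_moves", "arguments": {
  "deltas": [
    [62,[0,0,0],[0,0,0]],
    [66,[0,0,-0.1],[0,0,0]],
    [66,[0,0,-0.3],[0,0,0]],
    [66,[0,0,-0.6],[0,0,0]],
    [66,[0,0,-0.8],[0,0,0]],
    [66,[0,0,-0.8],[0,0,0]],
    [66,[0,0,-0.8],[0,0,0]],
    [66,[0,0,-0.8],[0,0,0]],
    [66,[0,0,-0.8],[0,0,0]],
    [66,[0,0,-0.5],[0,0,0]],
    [66,[0,0,0],[0,0,0]],
    [66,[0,0,0],[0,0,0]]
  ]
}}

```text
clock: 24.3
tool_pos: [0.4777, -0.2415, 0.2283]
orientation: [0.02, 0.961, -0.006, 0.274]
contact_force: [1.0, 0.3, 0.1]
opening: 0.0658
grip_force: 0.0
```

```bash
python3 - <<'E'
from h import *
now();p,r=pose();c=cams.capture("wrist");W=wcloud(c,p,r)
O,u,n=np.load("pics/bed.npy");l=np.cross(n,u);q=(W-O)*1000;q=np.stack([q@u,q@l,q@n],-1);hook(q)
m=(abs(q[...,1])<30)&(q[...,2]>18)&(q[...,2]<30)&(q[...,0]>-56);s=q[m];k=np.polyfit(s[:,0],s[:,2],1)
print("slope",np.degrees(k[0]),"top",k[1],"x max",np.percentile(s[:,0],99.8),"y",np.percentile(s[:,1],[.5,99.5]))
m=(abs(q[...,1])<25)&(q[...,2]>6)&(q[...,2]<9.5)&(q[...,0]>80);print("stop",np.percentile(q[m][:,0],[3,10,50,97]).round(1))
s2=cams.capture("side");a=cv2.resize(s2["frame"][90:175,245:350],(480,384),interpolation=2);cv2.imwrite("pics/end.png",np.hstack([cv2.resize(c["frame"],(320,240)).repeat(1,0) if 0 else cv2.copyMakeBorder(cv2.resize(c["frame"],(320,240)),0,144,0,0,0),a]))
E
```

```text
tilt 1.84 x0 -70.7 z0 137.0 lat -0.4 | F along 0.9 norm -0.4 lat 0.4 | yawerr 0.00 grip 0.0 open 0.0658 t 24.30 tq [ 0.07  1.69 -0.01]
hook edge [-59.09 -59.03]
slope -0.11306274996312358 top 25.037738468333597 x max 88.56660579959103 y [-25.0632099  24.509146 ]Traceback (most recent call last):
  File "<stdin>", line 6, in <module>
    return _quantile_unchecked(
        a, q, axis, out, overwrite_input, method, keepdims, weights)
    return _ureduce(a,
                    func=_quantile_ureduce_func,
    ...<5 lines>...
                    overwrite_input=overwrite_input,
                    method=method)
    r = func(a, **kwargs)
    result = _quantile(arr,
                       quantiles=q,
    ...<2 lines>...
                       out=out,
                       weights=wgt)
    slices_having_nans = np.isnan(arr[-1, ...])
                                  ~~~^^^^^^^^^
IndexError: index -1 is out of bounds for axis 0 with size 0
```

```bash
python3 - <<'E'
from h import *
s=cams.capture("side");cv2.imwrite("pics/end.png",cv2.resize(s["frame"][80:190,230:370],(700,550),interpolation=2))
E
```

```text
(no output)
```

View pics/end.png

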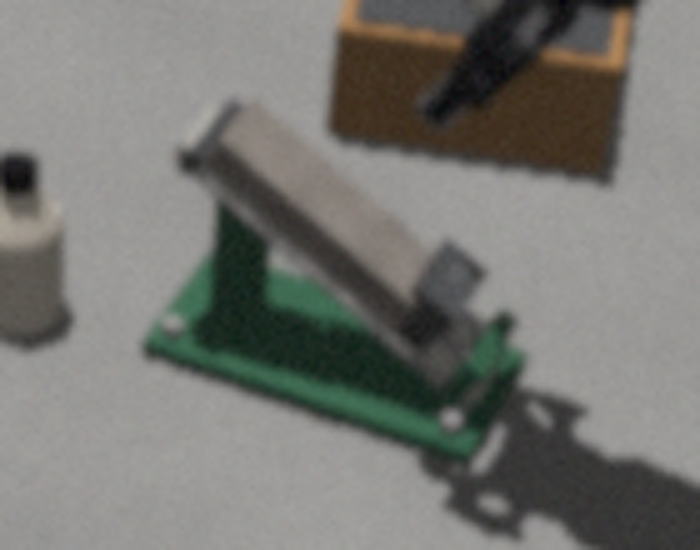

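The side crop shows the stone flat on the bed from the stop (215,130) to under the jaw's hook (445,275), with the gripper clear.

```bash
python3 -c "
from h import *
print(manip.sign_off())"
```

```text
the job is handed in; nothing more can be done
None
```

The stone is seated flat on the bed behind the stop, held by the sprung jaw pressed about 10 mm back; the gripper is clear, and I handed the job in at about 24 s of the 48 s allowed.

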